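Show the pH electrode's tip to the inspection camera

TASK

Take the pH electrode out of the bench rest by its black cap, not by the glass, and hold its glass tip up to the inspection camera: the tip itself at the focus point, 80 mm straight in front of the lens, the electrode lying across the camera's view (either way round) with the tip slanting 30 degrees below level, so that no air bubble sits in the bulb. Finish still holding it there, motionless and touching nothing else; leave the glass rod, tweezers, beaker, dropper bottle and camera where they are.

Things in the scene. Friction and masses are not known exactly. Their poses are not given: they have to be found in the camera images.
- electrode: pH electrode, 30 g, 134 mm: a glass rod 8 mm wide, 9 mm high, with a black cap 36 mm long, 12 mm wide and high at one end. Lies in any of the rest's three slots. Origin: middle of its length, on its underside; y runs along it towards the glass tip (tip end at y = +67 mm, cap from y = -31 to -67 mm), z up as it lies
- electrode_tip (a point): the end of the electrode's glass tip, on its middle line (67 mm along +y of the electrode, 4.5 mm above its underside); axes as the electrode's
- electrode_cap (a point): the middle of the black cap, where it is to be gripped (49 mm along -y of the electrode, 6 mm above its underside); 12 mm wide, free on both sides and below; axes as the electrode's
- rest: white bench rest, fixed: base plate 210 x 100 mm, two notched uprights 8 mm thick, 41 mm high, at y = -20 and +45 mm; three U-slots 18 mm wide along y at x = -70, 0 and +70 mm, slot floor 32 mm above the table. The electrode's cap overhangs free on the -y side. Origin: on the table, below the middle slot
- camera_stand: inspection camera on a fixed stand: base plate 12 mm thick, 90 mm wide, from x = -80 to +30 mm; column 260 mm high at its origin (on the table). The head (grey box 44 mm square, black lens barrel 42 mm in diameter with a white ring) looks along -x and reaches 85 mm ahead of the column; its lens axis is clamped 170 to 230 mm above the table, differing each time
- lens (a point): centre of the lens front, 85 mm ahead of the column; the camera looks horizontally along -x of this frame, y is across the view, z up
- view_focus (a point): the focus point in the air, 80 mm straight in front of the lens; axes as the lens's: x points level from here to the lens, y level across the view, z up
- glass_rod: plain glass stirring rod, 200 mm long, 6 mm thick, in another slot of the rest, to be left alone; origin at its middle, y along it
- tweezers: steel tweezers, 130 x 15 x 8 mm, in another slot of the rest, to be left alone; origin at the middle, y along them
- beaker_small: small glass beaker, 55 mm wide, 58 mm high, standing on the table, to be left alone; origin at the centre of its underside
- dropper_bottle: brown dropper bottle with black bulb, 33 mm wide, 102 mm high, standing on the table, to be left alone; origin at the centre of its underside
Things that resemble listed ones, but are neither listed nor needed, are in the scene too. What is shaped like the electrode but orange is not meant.

How it is judged (in metres and radians):
On the way:
1. the electrode is lifted clear of the rest, held by its cap (contact force between the fingers and electrode above 0.5 N and contact force between electrode and rest below 0.05 N and y of the grasp point in the frame of electrode below -0.031 m and height (world z) of electrode above 0.07 m), for 0.2 s.
At the end, for the whole second after the job is handed in: The fingers hold the electrode by its cap, off the rest and off the camera; its glass tip is within 15 mm of the focus point, the electrode square to the line of view within 15 degrees, the tip 30 degrees below level within 12 degrees, and it is still (under 20 mm/s, 0.15 rad/s) (contact force between the fingers and electrode above 0.5 N and contact force between electrode and rest below 0.05 N and y of the grasp point in the frame of electrode below -0.031 m and contact force between electrode and camera_stand below 0.05 N and distance between electrode_tip and view_focus below 0.015 m and angle between the y axis of electrode and the x axis of view_focus, either way round above 1.31 rad and angle between electrode's own y axis and vertical between 1.885 and 2.304 rad and linear speed of electrode below 0.02 m/s and angular speed of electrode below 0.15 rad/s); the arm keeps its last pose, push and grip.
It fails at once if the fingers grip the glass shaft instead of the cap (gripper centre not over the cap) (contact force between the fingers and electrode above 1 N and y of the grasp point in the frame of electrode above -0.031 m).
It fails at once if the camera is pushed (more than 10 mm) (distance of view_focus from where it was at the start of the episode above 0.01 m).
It fails at once if the glass rod, tweezers, beaker or dropper bottle is knocked away (moved more than 30 mm) (distance of any of glass_rod, tweezers, beaker_small, dropper_bottle from where it was at the start of the episode above 0.03 m).
It also fails if it takes over 40 s, if anything falls off the work surface, if the arm or the gripper's body presses on something with over 40 N, if the wrist force passes 120 N, or if a joint passes its speed limit or range.

ROBOT

A 6-joint arm with a two-finger parallel gripper is mounted at the origin on the work surface; the furniture and walls round the work are solid. World frame = base frame: x ahead of the robot, y to its left, z up, the work surface at z = 0. Lengths are in mm, angles in rad, forces in N, time in s.
With the tool pointing down it reaches from about 325 to 1000 mm from the base axis. Payload 5.1 kg.
Tool frame: the origin (TCP) lies at the very end of the fingers, on their centre line; the grasp point (between the pads) lies 19 mm behind it (ctrl.pinch_z is the distance from the TCP to the grasp point, in mm); z points along the fingers, y is the direction in which the jaws open and shut (so a half turn about z gives the same grasp; the last joint's range is limited). The gripper opens to 85 mm and grips with 20 to 120 N. Pads are 22 mm wide; open, the fingers measure 114 mm over their backs; the gripper's body (76 mm by 85 mm) begins 54 mm behind the grasp point. The pads swing forward as they close: fully open they stand 13 mm farther back than shut.
Start: joints at [1.168, 0.124, 1.65, -0, 1.367, -0.083], TCP at [204.366, 617.025, 231.322] pointing down, gripper open.
Joint ranges: [-2.61, 2.61], [-1.02, 2.33], [0.03, 2.71], [-1.35, 4.49], [0.32, 2.68], [-2.91, 2.91]. Speed limits (rad/s): [2.57, 2.57, 3.14, 3.14, 3.14, 3.14].

INTERFACE

Orientations are given as a rotation vector (axis times angle).
In Python, from plant import ctrl, capture, camera_info gives the robot as it stands.
- The arm moves only by the tool apply_moves, never from a script. Its argument "steps" is one flat list of numbers, 7 for each row, row after row: the turn, a rotation vector about the world's x, y, z in degrees, then the shift along the world's x, y, z in cm, then the finger opening in cm, from 0 to 8.54. A call has exactly 5 rows; each row shifts and turns the commanded pose from where the row before left it; what a row does not reach is not made up. A row lasts 1/12 s, in which the tool goes at most 41.7 mm and 7.16 degrees, less where a joint would pass 70% of its speed; a pose out of reach is approached as far as the arm can. A call is refused whole if a number of a shift passes 4.17 or a number of a turn 7.16, either way. A call with a gripper value outside its range is refused whole. The fingers move at their own pace and stop on an object; "newtons" is the grip in N (left out, the last holds). Time passes only in rows, so rows that do not move let the fingers close, or fill a call up. It gives the time, the measured TCP pose, the force and the opening at its end, in the units of the state.
- ctrl.observe(): the state, without advancing time (a new reading comes with each control period).
- capture(name): name is "scene" or "top"; returns the picture (480x640x3 uint8, red, green, blue); there is no depth.
- camera_info(name): a dict with "fov_y" (degrees; the focal length in pixels is half the picture's height over the tangent of half this angle, whatever the lens; pixels are square), "cx", "cy" (the principal point, pixels), "origin" and "rotation" of the camera in the world. Camera axes: x right, y up, looking along -z (the intrinsics and any distortion apply to the point x, -y, -z); pixel columns grow to the right and rows downward; lengths in mm; the calibration is good to about 2 mm. A picture is of the moment at which its call begins. camera_info takes no time and is no camera call.
- ctrl.finish_job(): hands the job in, once; it reports no verdict.
The state is a dict: "time": time; "joint_positions": joint angles; "joint_vel": joint speeds; "joint_efforts": joint torques, N m; "tool_pos": TCP position; "tool_rot": TCP orientation; "ft_force": force on the tool from outside, world axes, zero at the start; "ft_torque": the same for the moment, N m; "finger_gap": finger opening in mm.
Only numpy, scipy, OpenCV 4.12 (cv2) and the standard library are available. Lean on these libraries where they do the work, as an engineer would, in place of code of your own. Each camera call takes 0.05 s, during which the arm holds its last target. There are 200 camera calls.

## Working session

There is one attempt and no reset: what is moved stays moved. The work goes in short steps, Python scripts to look and compute and a tool call to move; the robot and the scene stay as the last step left them, time stands still between calls to the robot, and variables do not carry over. Pictures are saved under pics/ and viewed, about 8 in all and at most 12, crops included, and the job is handed in when it is done.

Besides the shell and the picture viewer there is one more tool, called in YAML: its name, and indented under it one key for each argument. apply_moves: Moves the arm, as the interface text tells. Its arguments: {"type":"object","properties":{"steps":{"type":"array","items":{"type":"number"}},"newtons":{"type":"number"}},"required":["steps"]}

```bash
mkdir -p pics; python3 - <<'E'
from plant import ctrl,capture,camera_info
import cv2
for n in("scene","top"):
    cv2.imwrite(f"pics/{n}0.png",capture(n)[:,:,::-1]); print(n,camera_info(n))
print(ctrl.observe())
E
```

```text
scene {'fov_y': 55.38297922710592, 'cx': 309.9242415567897, 'cy': 243.16204149705965, 'origin': array([  86.14325716, -418.49143345,  768.94255763]), 'rotation': array([ 0.71372072, -0.29552048, -0.77560215])}
top {'fov_y': 56.968618401983456, 'cx': 315.7682000438233, 'cy': 239.73290804903098, 'origin': array([ 432.67649773,   28.29200588, 1132.50220352]), 'rotation': array([ 0.06124744, -0.08484182, -1.56446005])}
{'time': 0.1, 'joint_positions': array([ 1.16840656e+00,  1.24468063e-01,  1.65154391e+00, -2.32623697e-06,
        1.36751538e+00, -8.25890143e-02]), 'joint_vel': array([ 0.00074686, -0.00265937, -0.00184534, -0.00159926, -0.00146238,
       -0.0003391 ]), 'joint_efforts': array([-3.00089405e-04, -4.24932396e+01, -3.66653717e+01, -1.84913092e-04,
        3.97275318e-03, -6.42192518e-06]), 'tool_pos': array([204.1473929 , 616.52130308, 230.15388802]), 'tool_rot': array([-5.00129353e-01, -3.10105813e+00,  2.95053834e-03]), 'ft_force': array([-0.45357986,  0.12213262, -0.59520547]), 'ft_torque': array([-0.01198363, -0.03201495,  0.04462796]), 'finger_gap': 85.35018834981472}
```

View pics/scene0.png

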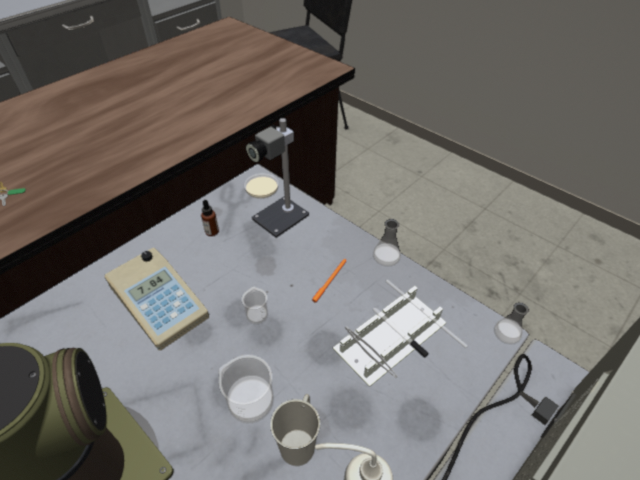

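View pics/top0.png

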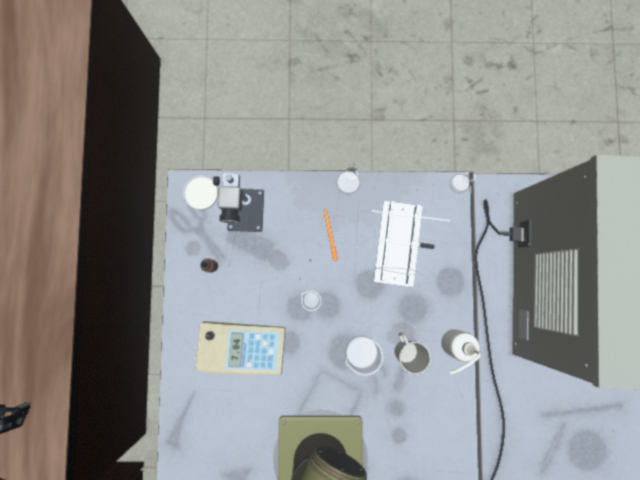

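The scene view shows the rest at about (390,335), with the electrode's black cap at (419,349). The camera head is at (265,148), and an orange decoy lies at (330,280). In the top view the cap is at (427,246), the lens at (230,214) and the orange decoy at (331,235). Only the black-capped one in the middle slot fits the description. I'll confirm it with enlarged crops.

```bash
cat > h.py <<'E'
import numpy as np,cv2
from plant import ctrl,capture,camera_info
from scipy.spatial.transform import Rotation as R
def ray(n,p):
    c=camera_info(n); f=240/np.tan(np.radians(c['fov_y']/2))
    d=np.array([(p[0]-c['cx'])/f,-(p[1]-c['cy'])/f,-1.]); d=R.from_rotvec(c['rotation']).apply(d)
    return np.array(c['origin']),d/np.linalg.norm(d)
def onz(n,p,z):
    o,d=ray(n,p); return o+d*(z-o[2])/d[2]
def tri(ps,pt):
    o1,d1=ray('scene',ps);o2,d2=ray('top',pt)
    s=np.linalg.lstsq(np.c_[d1,-d2],o2-o1,rcond=None)[0]
    a,b=o1+s[0]*d1,o2+s[1]*d2
    return (a+b)/2,np.linalg.norm(a-b)
def proj(n,P):
    c=camera_info(n); f=240/np.tan(np.radians(c['fov_y']/2))
    q=R.from_rotvec(c['rotation']).inv().apply(np.array(P,float)-c['origin'])
    return c['cx']-f*q[0]/q[2],c['cy']+f*q[1]/q[2]
E
python3 - <<'E'
import cv2,numpy as np
s=cv2.imread('pics/scene0.png');t=cv2.imread('pics/top0.png')
c=lambda i,x,y,w,h:cv2.resize(i[y:y+h,x:x+w],(400,300),interpolation=cv2.INTER_CUBIC)
o=np.vstack([np.hstack([c(s,330,280,140,105),c(s,230,110,100,75)]),np.hstack([c(t,360,195,100,75),c(t,200,165,80,60)])])
cv2.imwrite('pics/crop.png',o)
E
```

```text
(no output)
```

View pics/crop.png

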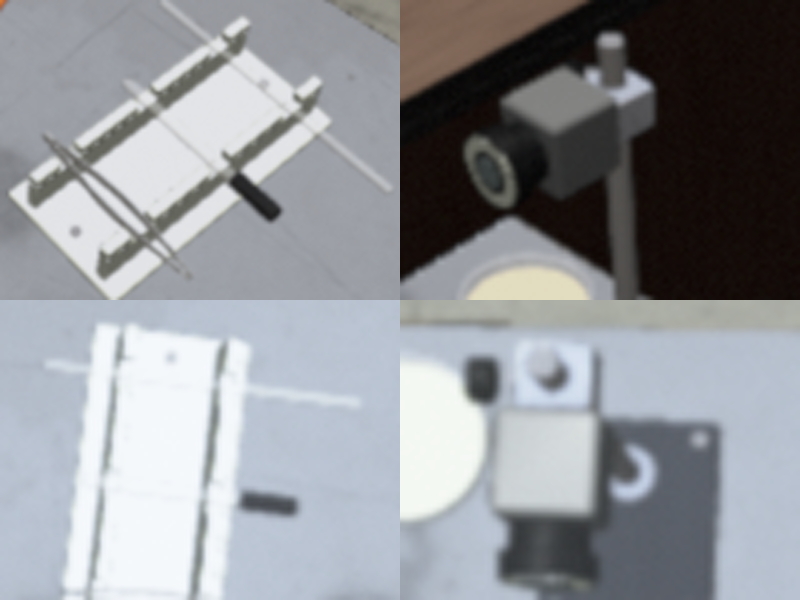

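The crop confirms the target. The electrode is in the middle slot with its cap at scene (411–426, 343–354) and top (421–434, 246). The tweezers and the thin rod are in the outer slots. The lens face is at scene (252.5,152.5). Now I'll measure.

```bash
python3 - <<'E'
from h import *
np.set_printoptions(precision=1,suppress=True)
t=cv2.imread('pics/top0.png');s=cv2.imread('pics/scene0.png')
def blob(im,x,y,w,h,th,n):
    m=(im[y:y+h,x:x+w].max(2)<th).astype('uint8'); k,l,st,ce=cv2.connectedComponentsWithStats(m)
    i=1+np.argmax(st[1:,4]); 
    pts=np.argwhere(l==i)[:,::-1]+[x,y]; r=cv2.minAreaRect(pts.astype('float32')); print(n,r,st[i]); return np.array(r[0]),r
ct,_=blob(t,415,238,25,15,120,'top'); cs,_=blob(s,405,335,30,25,70,'scene')
print('cap tri',tri(cs,ct)); print('cap onz38',onz('top',ct,38),onz('scene',cs,38))
# cap ends
print('cap ends', onz('top',(420.75,245.75),38),onz('top',(434.25,246.5),38), 'tip scene',onz('scene',(375.5,309.4),36.5),'capends scene',onz('scene',(411.5,343),38),onz('scene',(426,354),38))
print('rest upright edges', [onz('top',p,41) for p in ((360+122*.25,195+25*.25),(360+92*.25,195+300*.25))],)
print('rest corners base',[onz('top',p,4) for p in ((391,202),(422,206),(412,286),(375,281))])
print('col top',onz('top',(229,177.4),260),'base',onz('top',(246.4,199),12))
print('colTop scene',onz('scene',(230+211*.25,110+40*.25),260))
print('base corners',[onz('top',(200+a*.2,165+b*.2),12) for a,b in((718,124),(715,302))])
print('lens tri',tri((252.5,152.5),(229.2,220)))
print('dish',onz('top',(201,193),5),'bottle',onz('top',(209,265),50),'beaker',onz('top',(311,300),30))
E
```

```text
top ((427.0, 245.5), (3.0, 12.0), 90.0) [ 6  6 13  4 42]
scene ((419.00006103515625, 348.5000305175781), (19.091880798339844, 4.949747085571289), 45.0) [  6   6  17  16 104]
cap tri (array([ 521.7, -264.5,   39.8]), np.float64(0.6874820478292327))
cap onz38 [ 522.1 -265.2   38. ] [ 522.5 -263.9   38. ]
cap ends [ 521.3 -249.6   38. ] [ 519.7 -283.3   38. ] tip scene [ 537.2 -154.2   36.5] capends scene [ 522.6 -247.6   38. ] [ 521.8 -279.2   38. ]
rest upright edges [array([ 632.5, -174.7,   41. ]), array([ 460.5, -154.2,   41. ])]
rest corners base [array([ 637.3, -182.9,    4. ]), array([ 627.4, -263.3,    4. ]), array([ 421.2, -234. ,    4. ]), array([ 433.4, -139.7,    4. ])]
col top [638.5 189.6 260. ] base [641.  189.8  12. ]
colTop scene [639.4 190.6 260. ]
base corners [array([666.8, -59.4,  12. ]), array([574.5, -57.8,  12. ])]
lens tri (array([557. , 194.9, 221.5]), np.float64(1.948707062836073))
dish [657.2 307.7   5. ] bottle [470.4 272.1  50. ] beaker [386.   23.1  30. ]
```

The points agree with each other:
- **Cap:** (522, -264.5, 38). The triangulated height is 39.8.
- **Electrode axis:** azimuth about 82.5°.
- **Lens:** about (556, 194, 221). It is 84 mm from the column, where 85 is expected.
- **Focus:** about (475, 197, 221.5).

Next I move above the cap.

apply_moves:
  steps: [0,0,-3.15,1.27,-3.52,1,4,0,0,-3.15,1.27,-3.52,1,4,0,0,-3.15,1.27,-3.52,1,4,0,0,-3.15,1.27,-3.52,1,4,0,0,-3.15,1.27,-3.52,1,4]
  newtons: 40

```text
time: 0.52
tool_pos: [267.8, 439.2, 281.0]
tool_rot: [-0.923, -3.003, 0.002]
ft_force: [1.0, -0.5, -0.3]
finger_gap: 39.9
```

apply_moves:
  steps: [0,0,-3.15,1.27,-3.52,0,4,0,0,-3.15,1.27,-3.52,0,4,0,0,-3.15,1.27,-3.52,0,4,0,0,-3.15,1.27,-3.52,0,4,0,0,-3.15,1.27,-3.52,0,4]

```text
time: 0.93
tool_pos: [331.2, 263.3, 280.9]
tool_rot: [-1.326, -2.848, 0.0]
ft_force: [0.3, -0.0, -1.0]
finger_gap: 40.2
```

apply_moves:
  steps: [0,0,-3.15,1.27,-3.52,0,4,0,0,-3.15,1.27,-3.52,0,4,0,0,-3.15,1.27,-3.52,0,4,0,0,-3.15,1.27,-3.52,0,4,0,0,-3.15,1.27,-3.52,0,4]

```text
time: 1.35
tool_pos: [394.8, 87.2, 281.1]
tool_rot: [1.705, 2.639, 0.0]
ft_force: [0.8, 0.0, -0.6]
finger_gap: 40.4
```

apply_moves:
  steps: [0,0,-3.15,1.27,-3.52,0,4,0,0,-3.15,1.27,-3.52,0,4,0,0,-3.15,1.27,-3.52,0,4,0,0,-3.15,1.27,-3.52,0,4,0,0,-3.15,1.27,-3.52,0,4]

```text
time: 1.77
tool_pos: [458.3, -89.0, 280.9]
tool_rot: [-2.051, -2.379, 0.0]
ft_force: [0.7, 0.4, -0.8]
finger_gap: 40.4
```

apply_moves:
  steps: [0,0,-3.15,1.27,-3.52,-2,4,0,0,-3.15,1.27,-3.52,-2,4,0,0,-3.15,1.27,-3.52,-2,4,0,0,-3.15,1.27,-3.52,-2,4,0,0,-3.15,1.27,-3.52,-2,4]

```text
time: 2.18
tool_pos: [520.6, -261.5, 181.6]
tool_rot: [-2.357, -2.076, 0.0]
ft_force: [1.0, 0.1, 0.5]
finger_gap: 39.9
```

```bash
python3 - <<'E'
from h import *
im=capture('scene')[:,:,::-1].copy();cv2.imwrite('pics/s1raw.png',im)
t=capture('top')[:,:,::-1].copy()
p=ctrl.observe()['tool_pos'];print(p,proj('scene',p),proj('scene',[522,-264.5,38]))
c=lambda i,x,y,w,h:cv2.resize(i[y:y+h,x:x+w],(400,300),interpolation=cv2.INTER_CUBIC)
cv2.imwrite('pics/s1.png',np.hstack([c(im,330,240,160,120),c(t,360,180,120,90)]))
E
```

```text
[ 518.9679231  -262.53509661  176.71156267] (np.float64(431.46579067758097), np.float64(303.98602607750337)) (np.float64(419.1349938843594), np.float64(348.87630206261366))
```

View pics/s1.png

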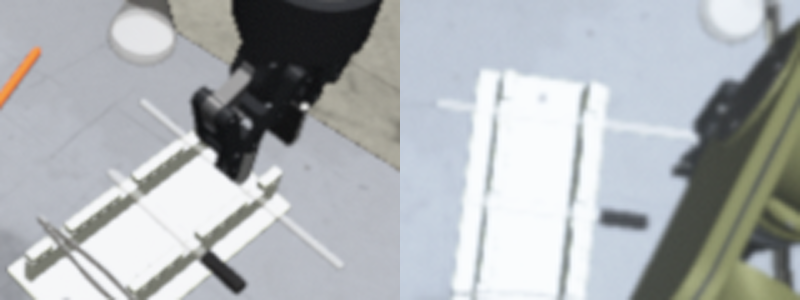

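The scene crop shows the open fingers above the cap, with their midpoint near (435,304) against a predicted (431,304). The cap is still free at (419,349). Next I descend.

apply_moves:
  steps: [0,0,0,0.1,-0.2,-3.5,4,0,0,0,0,0,-3.5,4,0,0,0,0,0,-3,4,0,0,0,0,0,-1.5,4,0,0,0,0,0,0,4]

```text
time: 2.7
tool_pos: [518.5, -259.3, 63.3]
tool_rot: [-2.347, -2.075, 0.004]
ft_force: [0.0, -0.7, 0.0]
finger_gap: 39.7
```

```bash
python3 - <<'E'
from h import *
im=capture('scene')[:,:,::-1].copy()
o=ctrl.observe();print(o['tool_pos'],o['tool_rot'],o['ft_force'])
cv2.imwrite('pics/s2.png',cv2.resize(im[300:390,370:490],(800,600),interpolation=cv2.INTER_CUBIC))
E
```

```text
[ 520.12334107 -260.2980311    66.05258854] [-2.35001923e+00 -2.07777568e+00  1.98073409e-03] [ 0.11329888 -0.12880225  1.03493697]
```

View pics/s2.png

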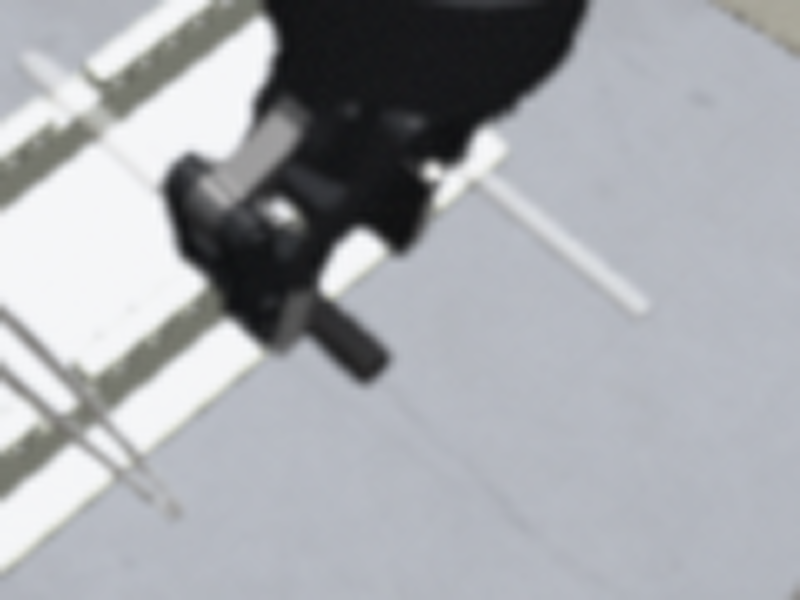

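The crop shows the gripper straddling the electrode line with the cap's free end visible at (365,365). The TCP reads about 5 mm short of the wanted y, so I'll shift outward along the cap, go down, and then close.

apply_moves:
  steps: [0,0,0,0.1,-0.6,-1,4,0,0,0,0,0,-1.5,4,0,0,0,0,0,-1.5,4,0,0,0,0,0,-0.7,4,0,0,0,0,0,0,4]

```text
time: 3.17
tool_pos: [522.5, -267.8, 20.6]
tool_rot: [-2.353, -2.08, 0.0]
ft_force: [-0.1, 0.3, -0.7]
finger_gap: 40.3
```

```bash
python3 - <<'E'
from h import *
im=capture('scene')[:,:,::-1].copy()
for i in range(3):
  o=ctrl.observe();print(o['tool_pos'],o['tool_rot'],o['ft_force'],o['finger_gap'])
cv2.imwrite('pics/s3.png',cv2.resize(im[300:390,370:490],(800,600),interpolation=cv2.INTER_CUBIC))
E
```

```text
[ 523.02782027 -268.04866191   21.58033781] [2.35374150e+00 2.08000530e+00 2.09720343e-04] [ 0.49304896 -0.61202661 -0.27853274] 39.80596716010528
[ 523.02782027 -268.04866191   21.58033781] [2.35374150e+00 2.08000530e+00 2.09720343e-04] [ 0.49304896 -0.61202661 -0.27853274] 39.80596716010528
[ 523.02782027 -268.04866191   21.58033781] [2.35374150e+00 2.08000530e+00 2.09720343e-04] [ 0.49304896 -0.61202661 -0.27853274] 39.80596716010528
```

View pics/s3.png

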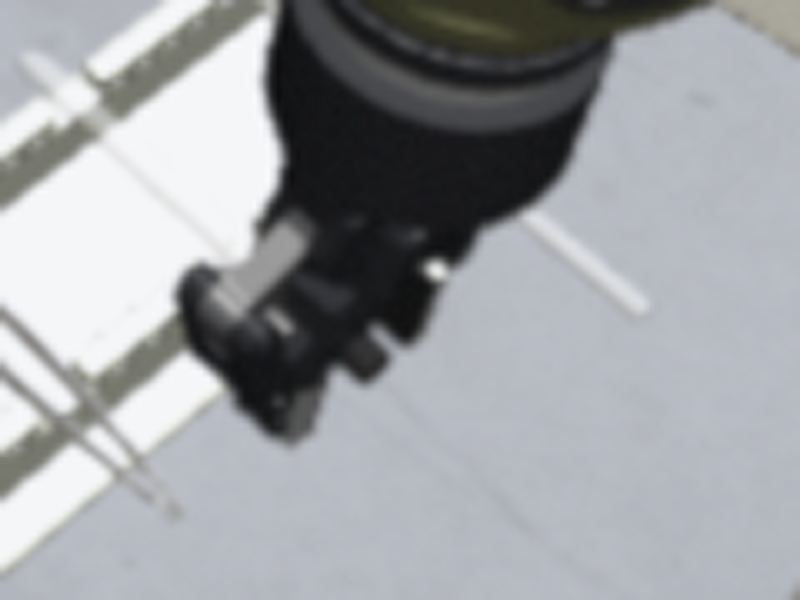

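The cap's end at (365,360) lies between the two fingers, and the TCP is about 3 mm outward of the cap's middle. I'll close and then lift a little.

apply_moves:
  steps: [0,0,0,0,0,-0.2,2,0,0,0,0,0,0,1,0,0,0,0,0,0,0.5,0,0,0,0,0,0,0,0,0,0,0,0,0,0]
  newtons: 40

```text
time: 3.63
tool_pos: [523.5, -268.3, 20.2]
tool_rot: [2.353, 2.079, 0.001]
ft_force: [0.1, -0.3, 3.6]
finger_gap: 11.5
```

apply_moves:
  steps: [0,0,0,0,0,0,0,0,0,0,0,0,0,0,0,0,0,0,0,0.5,0,0,0,0,0,0,1,0,0,0,0,0,0,1,0]

```text
time: 4.05
tool_pos: [522.0, -267.3, 44.0]
tool_rot: [-2.353, -2.079, 0.001]
ft_force: [-0.4, -0.1, 0.0]
finger_gap: 11.4
```

apply_moves:
  steps: [0,0,0,0,0,2,0,0,0,0,0,0,2,0,0,0,0,0,0,2,0,0,0,0,0,0,2,0,0,0,0,0,0,1,0]

```text
time: 4.47
tool_pos: [523.9, -268.5, 138.0]
tool_rot: [2.351, 2.077, 0.002]
ft_force: [1.1, -1.2, 1.2]
finger_gap: 11.3
```

```bash
python3 - <<'E'
from h import *
im=capture('scene')[:,:,::-1].copy();t=capture('top')[:,:,::-1]
o=ctrl.observe();print(o['tool_pos'],o['tool_rot'],o['ft_force'],o['finger_gap'],o['joint_positions'])
c=lambda i,x,y,w,h:cv2.resize(i[y:y+h,x:x+w],(400,300),interpolation=cv2.INTER_CUBIC)
cv2.imwrite('pics/s4.png',np.hstack([c(im,350,250,140,105),c(t,360,180,120,90)]))
E
```

```text
[ 524.14720988 -268.64656767  137.3342576 ] [2.35021276 2.07679733 0.00238541] [0.31536219 0.45410928 0.23129846] 11.4066615401565 [-5.64757940e-01  6.42264507e-02  1.87764876e+00 -4.28884261e-06
  1.19424350e+00 -4.41391584e-01]
```

View pics/s4.png

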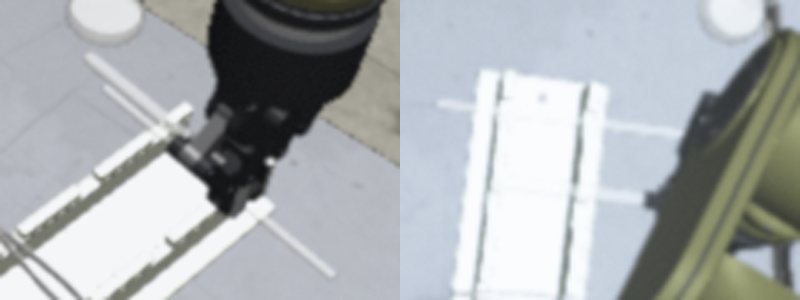

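The electrode is held by the cap (gap 11.4 mm) and came up level and clear of the rest. The glass tip is at about scene (381,270). Now I raise it, carry it across and tilt it.

apply_moves:
  steps: [0,0,0.9,-0.5,2.5,2.54,0,0,0,0.9,-0.5,2.5,2.54,0,0,0,0.9,-0.5,2.5,2.54,0,0,0,0.9,-0.5,2.5,2.54,0,0,0,0.9,-0.5,2.5,2.54,0]

```text
time: 4.98
tool_pos: [496.5, -141.5, 260.4]
tool_rot: [-2.268, -2.169, 0.002]
ft_force: [1.5, -0.0, 0.6]
finger_gap: 11.4
```

apply_moves:
  steps: [-3,0.15,0,-0.3,2.5,0,0,-3,0.15,0,-0.3,2.5,0,0,-3,0.15,0,-0.3,2.5,0,0,-3,0.15,0,-0.3,2.5,0,0,-3,0.15,0,-0.3,2.5,0,0]

```text
time: 5.4
tool_pos: [481.7, -16.7, 259.9]
tool_rot: [2.13, 2.036, -0.286]
ft_force: [0.8, -0.4, -0.3]
finger_gap: 11.2
```

apply_moves:
  steps: [-3,0.15,0,-0.3,2.3,0,0,-3,0.15,0,-0.3,2.3,0,0,-3,0.15,0,-0.3,2.2,0,0,-3,0.15,0,-0.3,2.0,0,0,-3,0.15,0,-0.2,1.4,0,0]

```text
time: 5.82
tool_pos: [467.8, 85.8, 259.7]
tool_rot: [1.971, 1.889, -0.536]
ft_force: [-0.6, -0.1, 0.5]
finger_gap: 11.3
```

apply_moves:
  steps: [0,0,0,0,0,0,0,0,0,0,0,0,0,0,0,0,0,0,0,0,0,0,0,0,0,0,0,0,0,0,0,0,0,0,0]

```text
time: 6.23
tool_pos: [468.8, 83.2, 261.3]
tool_rot: [1.977, 1.886, -0.532]
ft_force: [0.5, 0.3, 0.1]
finger_gap: 11.4
```

```bash
python3 - <<'E'
from h import *
im=capture('scene')[:,:,::-1].copy();t=capture('top')[:,:,::-1]
o=ctrl.observe();print(o['tool_pos'],o['tool_rot'],o['ft_force'],o['finger_gap'],o['joint_vel'])
r=R.from_rotvec(o['tool_rot']).as_matrix();print(r)
z=r[:,2];x=r[:,0];x=x*np.sign(x[1]);g=o['tool_pos']-19*z;tip=g+119.5*x
print('pinch',g,'tip pred',tip,'proj',proj('scene',tip),proj('top',tip),'focus proj',proj('scene',[475,197,221.5]),proj('top',[475,197,221.5]))
c=lambda i,x,y,w,h:cv2.resize(i[y:y+h,x:x+w],(400,300),interpolation=cv2.INTER_CUBIC)
cv2.imwrite('pics/s5.png',np.hstack([c(im,200,110,120,90),c(t,180,180,120,90)]))
E
```

```text
[468.83423223  83.28362991 261.39814986] [ 1.97673618  1.88628458 -0.53196697] [ 0.18986868 -0.17824619 -0.14461389] 11.414445960640663 [ 0.00596814  0.00057277 -0.00076251 -0.00149807 -0.00015888  0.00084667]
[[ 0.03999652  0.99887716 -0.02539071]
 [ 0.86495937 -0.04733383 -0.49960463]
 [-0.5002455  -0.00197949 -0.86588135]]
pinch [469.31665576  92.77611797 277.8498956 ] tip pred [474.09623953 196.1387631  218.07055828] proj (np.float64(220.61046858338747), np.float64(172.36661999060567)) (np.float64(227.67533162730524), np.float64(260.46824687227655)) focus proj (np.float64(220.42410838058967), np.float64(170.54939806117358)) (np.float64(226.95922977861517), np.float64(259.9488672011381))
```

View pics/s5.png

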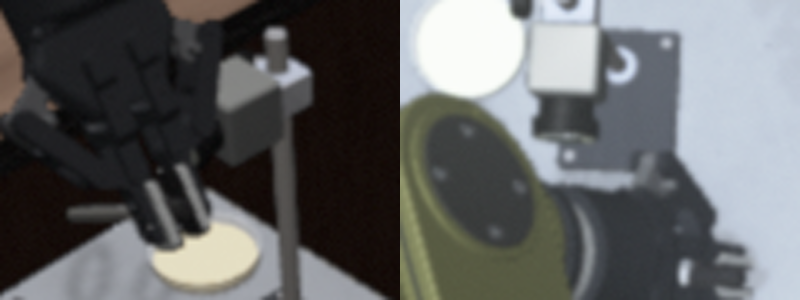

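The scene crop shows the glass tip at about px (221,173.6). The predicted tip is at (220.6,172.4), so the electrode hasn't slipped. Before handing in, I'll check the lens heading and height another way.

```bash
python3 - <<'E'
from h import *
np.set_printoptions(precision=1,suppress=True)
s=cv2.imread('pics/scene0.png');
# base corners in top view (z=12): back right, front right, front left
B=[onz('top',p,12) for p in((263.4,190.5),(261.6,231),(228,229.5))];print(B)
for a,b in((0,1),(1,2)):
    d=B[b]-B[a];print(np.linalg.norm(d),np.degrees(np.arctan2(d[1],d[0])))
# lens ring in scene: bright pixels around the face
sub=s[135:170,240:268];m=(sub.min(2)>110).astype('uint8')
p=np.argwhere(m)[:,::-1]+[240,135];print(len(p),p.min(0),p.max(0)); e=cv2.fitEllipse(cv2.convexHull(p.astype('float32')));print(e)
o,d=ray('scene',e[0])
for x in(554,556,558): print(o+d*(x-o[0])/d[0])
o,d=ray('scene',(221,173.6))
print('tip seen at x=474:',o+d*(474-o[0])/d[0])
E
```

```text
[array([663.4, 146.6,  12. ]), array([558.8, 149.6,  12. ]), array([562.2, 234.9,  12. ])]
104.65262122044614 178.3751731734473
85.39560367848061 87.77352998972015
100 [249 135] [267 169]
((254.29006958007812, 187.42747497558594), (16.492780685424805, 132.47264099121094), 8.498589515686035)
[554.  201.4 128.2]
[556.  204.1 125.5]
[558.  206.7 122.7]
tip seen at x=474: [474.  195.4 215.5]
```

The base heading agrees with the lens at about (555.5, 193, 223), which puts the focus at about (475.5, 196, 223). The ring-ellipse fit took in background pixels, so I discarded it. The tip is about 5 mm low, so I'll raise it and let it settle.

apply_moves:
  steps: [0,0,0,0.1,0,0.25,0,0,0,0,0,0,0.25,0,0,0,0,0,0,0,0,0,0,0,0,0,0,0,0,0,0,0,0,0,0]

```text
time: 6.75
tool_pos: [469.8, 84.2, 266.2]
tool_rot: [1.975, 1.888, -0.532]
ft_force: [0.4, 0.1, -0.3]
finger_gap: 11.1
```

apply_moves:
  steps: [0,0,0,0,0,0,0,0,0,0,0,0,0,0,0,0,0,0,0,0,0,0,0,0,0,0,0,0,0,0,0,0,0,0,0]

```text
time: 7.17
tool_pos: [469.7, 84.2, 266.0]
tool_rot: [1.975, 1.888, -0.533]
ft_force: [0.7, -0.3, -0.5]
finger_gap: 11.0
```

```bash
python3 - <<'E'
from h import *
im=capture('scene')[:,:,::-1].copy()
o=ctrl.observe();print(o['tool_pos'],o['ft_force'],o['finger_gap'],o['joint_vel'])
r=R.from_rotvec(o['tool_rot']).as_matrix();z=r[:,2];x=r[:,0];tip=o['tool_pos']-19*z+119.5*x
print('tip',tip,proj('scene',tip),'slant',np.degrees(np.arcsin(x[2])))
cv2.imwrite('pics/s6.png',cv2.resize(im[135:210,200:300],(800,600),interpolation=cv2.INTER_CUBIC))
E
```

```text
[469.69094925  84.22330609 266.05077399] [ 0.14874103  0.58204444 -0.43255964] 11.087946031047663 [-0.00034261  0.00165786 -0.00046319 -0.0001748   0.001479    0.00043104]
tip [474.71487453 197.07216654 222.67860699] (np.float64(220.19094284841924), np.float64(170.11296384300255)) slant -30.03883298963784
```

View pics/s6.png

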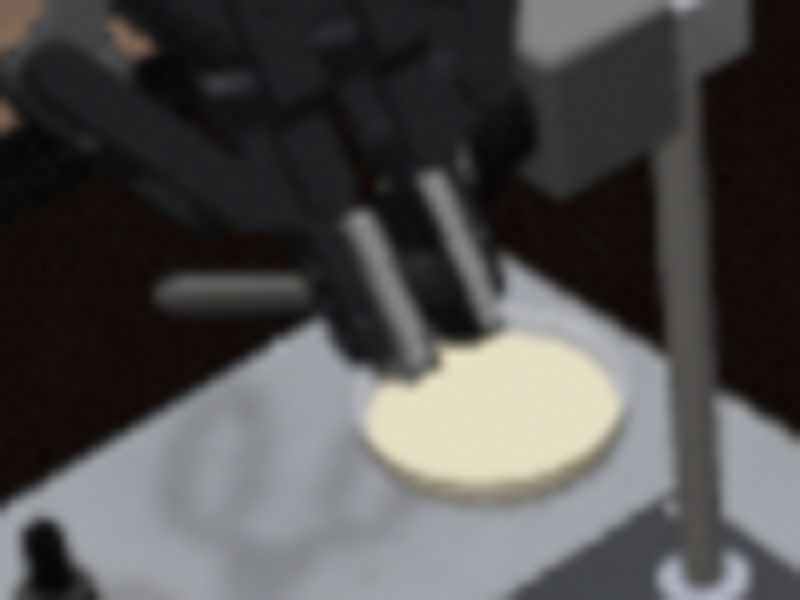

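The glass tip is at px (219.4,171.5), against about (220,170) for the focus. That is roughly 3 mm off, and nothing is touching. I'm handing in.

```bash
python3 -c "
from plant import ctrl
print(ctrl.finish_job())"
```

```text
the job is handed in; nothing more can be done
None
```

I took the black-capped electrode out of the middle slot by its cap, lifted it level off the rest, and carried it to the inspection camera. I then handed the job in with the arm still holding it there; no verdict was reported.

**Last checks**
- **Tip position:** the arm pose puts the tip at (474.7, 197.1, 222.7), against an estimated focus of (475.5, 196, 223). In the picture the tip sat about 1.5 px from its prediction, roughly 3 mm; the limit is 15 mm.
- **Angle:** the tip slants 30.0° below level, and the electrode is square to the view within about 1°.
- **Grip and motion:** the finger gap is steady at about 11 mm on the 12 mm cap, the measured outside force is about zero, and the joints are at rest. The hold ended at 7.2 s of the 40 s allowed.

**What disagreed or wasn't checked**
- **Lens ring:** an ellipse fit to the lens ring failed because it picked up background pixels, so I discarded it.
- **Focus point:** the estimate relies on two views of the lens plus the position of the column and base, which differ by about 2–4 mm.
- **Top view:** the arm hid the tip in the top view, so the final tip check is from the scene camera only.
- **Other objects:** I didn't measure them again at the end. None looked disturbed in the pictures.

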